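Line a reagent trough and hold it in the filling corner

TASK

Get the reagent trough ready for filling: set the white liner into the grey trough base so that it drops in and its collar sits down all round on the base's rim, and let go of it. Then bring the lined trough to the dispenser, stand it flat on the steel deck with its length pointing at the dispenser, and press it fully home into the corner, one end pushing the black start bar all the way in and one long side lying flush and firm against the low side fence. Filling runs only while the bar is pressed, so do not push the bar before the liner is in, and finish while still holding the trough pressed against both; leave the other things on the bench where they are.

Things in the scene. Friction and masses are not known exactly. Their poses are not given: they have to be found in the camera images.
- trough_base: Grey straight-sided open rectangular holder, 150 (x) x 64 (y) x 40 (z) mm, about 0.2 kg, starting empty and upright on the bench. Origin: centre of its underside; x along its length, z up; symmetric end for end. Opening 140 x 54 mm, floor 6 mm thick. Grip it across the 64 mm width, fingertips at least 15 mm above its underside so that they clear the side fence.
- liner: White thin tapered trough that nests in the base, 146 (x) x 62 (y) x 42 (z) mm, 0.04 kg, upright on the bench. Origin: centre of underside; x lengthwise, z up. Collar z = 30 to 42 mm, 146 x 62 mm: grip it across the 62 mm width. Body below 134 x 48, tapering to 120 x 34 mm. Nested, the collar rests on the base's rim, the liner's origin 10 mm above the base's; 3 mm play each way.
- station: White dispenser with a steel deck, fixed. Origin: at bench level under the centre of the trough when fully home; x along the deck to the dispenser, y across, away from the fence. Deck top z = 8 mm, from x = -110 mm, y = -50 to 54 mm. Home: base origin at x = 0, y = 0, z = 8 mm, length along x. Dispenser body from x = 90 mm; spout and head overhang from x = 52 mm.
- spout (a point): Lower tip of the steel spout, 82 mm above the bench, over the far end of the trough; the dispenser's head, 60 x 70 mm, is above it, the dispenser 136 mm high. So slide the lined trough (62 mm high on the deck) in from the front, gripped at its middle or nearer its front end.
- side_fence: Low aluminium rail on the deck, the side stop, fixed to the station. Origin: at deck level in the middle of the face that the trough's long side bears on; this face looks to the station's +y and is the station's plane y = -32 mm. 150 mm long (x = -75 to 75 mm in the station), 10 mm thick, 11 mm high above the deck. The trough rubs on it, on the deck and on the bar with ordinary friction.
- start_bar (a joint): Travel in m of the black start bar, the end stop: 0 = out, 0.006 = pressed fully in against its solid stop. It slides along the station's +x against a spring: 3 N to start it, 6 N at full travel, and it springs back when released.
- start_bar_face (a point): Centre of the face of the black start bar (44 mm wide, 22 mm high) that the end of the trough pushes; at x = 69 mm, z = 27 mm in the station when out, x = 75 mm when fully in.
- plate_read: Bystander: agar plate, 93 mm across, 16 mm high; origin centre of underside.
- dropper_amber: Bystander: brown dropper bottle, 31 mm across, 88 mm high; origin centre of underside.
- dropper_dark: Bystander: brown dropper bottle, 31 mm across, 88 mm high; origin centre of underside.
Not all that is in view belongs to the job. Leave any purple look-alike of the trough_base alone.

How it is judged:
On the way:
1. the liner is nested in the base, its collar down on the rim, and let go of (horizontal distance between liner and trough_base below 0.005 m and z of liner in the frame of trough_base between 0.007 and 0.0125 m and angle between the z axis of liner and the z axis of trough_base, either way round below 0.05 rad and angle between the x axis of liner and the x axis of trough_base, either way round below 0.1 rad and contact force between the fingers and liner below 0.1 N and linear speed of liner below 0.05 m/s), for 0.2 s.
At the end, for the whole second after the job is handed in: Liner nested (centres within 5 mm, collar on the rim, let go of); base flat on the deck, within 3 mm of home and 2 degrees of square; start bar held in by at least 4.5 of its 6 mm; long side bearing on the fence with over 1 N; the robot still holding the trough there, at rest (horizontal distance between liner and trough_base below 0.005 m and z of liner in the frame of trough_base between 0.007 and 0.0125 m and angle between the z axis of liner and the z axis of trough_base, either way round below 0.05 rad and angle between the x axis of liner and the x axis of trough_base, either way round below 0.1 rad and z of trough_base in the frame of station between 0.0055 and 0.0105 m and angle between trough_base's own z axis and vertical below 0.03 rad and value of joint start_bar above 0.0045 m and x of trough_base in the frame of station between -0.003 and 0.003 m and y of trough_base in the frame of station between -0.003 and 0.003 m and angle between the x axis of trough_base and the x axis of station, either way round below 0.035 rad and contact force between trough_base and side_fence above 1 N and linear speed of trough_base below 0.02 m/s and (contact force between any of the fingers, the arm and trough_base above 0.5 N or contact force between any of the fingers, the arm and liner above 0.5 N)); the arm keeps its last pose, push and grip.
It fails at once if the start bar is pressed (more than 3 mm) while the liner is not in the base (value of joint start_bar above 0.003 m and not (horizontal distance between liner and trough_base below 0.005 m and z of liner in the frame of trough_base between 0.007 and 0.0125 m and angle between the z axis of liner and the z axis of trough_base, either way round below 0.05 rad and angle between the x axis of liner and the x axis of trough_base, either way round below 0.1 rad)).
It fails at once if a bystander is shoved more than 30 mm (distance of any of plate_read, dropper_amber, dropper_dark from where it was at the start of the episode above 0.03 m).
It also fails if it takes over 67 s, if anything falls off the work surface, if the arm or the gripper's body presses on something with over 40 N, if the wrist force passes 120 N, or if a joint passes its speed limit or range.

ROBOT

A 7-joint arm with a two-finger parallel gripper is mounted at the origin on a cart in front of the work surface, level with it; the furniture and walls round the work are solid. World frame = base frame: x ahead of the robot, y to its left, z up, the work surface at z = 0. Lengths are in m, angles in rad, forces in N, time in s.
With the tool pointing down it reaches from about 0.35 to 0.9 m from the base axis. Payload 8.1 kg.
Tool frame: the origin (TCP) lies midway between the tips of the shut fingers; the grasp point (between the pads) lies 19 mm behind it; z points along the fingers, y is the line along which they close (so a half turn about z gives the same grasp; the last joint's range is limited). The gripper opens to 92 mm and grips with 3 to 60 N. Pads are 19 mm wide; open, the fingers measure 130 mm over their backs; the gripper's body (75 mm by 190 mm) begins 47 mm behind the grasp point.
Start: joints at [1.017, 0.434, 0.025, 1.573, -0.012, 1.134, -0.075], TCP at [0.272, -0.563, 0.227] pointing down, gripper open.
Joint ranges: [-2.62, 2.62], [-0.44, 2.09], [-1.27, 1.32], [0.08, 2.57], [-1.32, 4.46], [0.12, 2], [-2.74, 2.74]. Speed limits (rad/s): [2.22, 2.22, 3.01, 3.01, 3.14, 3.14, 3.14].

INTERFACE

Orientations are given as a rotation vector (axis times angle).
In Python, from cell import arm gives the robot as it stands.
- The arm moves only by the tool carry_out, never from a script. Its arguments are lists of equal length, an entry for each row: "claw": the finger opening in cm, from 0 to 9.18; "delta_pos": the shift along the tool's x, y, z in cm, a list of three; "angular": the turn, a rotation vector about the tool's x, y, z in rad, a list of three. In form: {"claw": [claw, ...], "delta_pos": [[dx, dy, dz], ...], "angular": [[ax, ay, az], ...]}. A call has 1 to 20 rows; each row shifts and turns the commanded pose from where the row before left it, along the tool's axes as they then stand; what a row does not reach is not made up. A row lasts 1/10 s, in which the tool goes at most 50 mm and 8.59 degrees, less where a joint would pass 70% of its speed; a pose out of reach is approached as far as the arm can. A call with a gripper value outside its range is refused whole. The fingers move at their own pace and stop on an object; "force" is the grip in N (left out, the last holds). Time passes only in rows, so rows that do not move let the fingers close. It gives the time, the measured TCP pose, the force, the opening and the grip force at its end, in the units of the state.
- arm.observe(): the state, without advancing time (a new reading comes with each control period).
- arm.get_image(name): name is "scene" or "side" or "wrist"; returns a dict with "frame" (480x640x3 uint8, red, green, blue), "mtx" (3x3 intrinsics, pixels), "T" (4x4, takes a point from camera to world coordinates). Camera axes: x right, y down, z forward; pixel columns grow to the right and rows downward; lengths in m; the calibration is good to about 2 mm. A picture is of the moment at which its call begins. There is no depth.
- arm.sign_off(): hands the job in; it is judged then, once.
Trained networks look in a picture, given as the dict that the camera call returned (one of the last four; its "shot" number tells which), for a name from the list of things; names that differ only in an ending like _2 or _b are one class to them, and where a whole thing is asked for, a point or a joint stands for the part that bears it (a point fixed in the world has none). Each returns a list of dicts, best first, with "conf" (0 to 1); they miss things now and then, are a little off and sometimes report something else, mostly with a low value. They report only what shows in the picture. A call takes as long as a camera call. They do not tell look-alikes from the thing itself.
- arm.look_for(label, picture): "centre" ([column, row] as shares, 0 to 1, of the picture: columns of its width, rows of its height, amid what is visible of it).
- arm.trace(label, picture): "region" (480x640 bool, what is visible of it) and "centre" ([column, row] as shares, 0 to 1, of the picture: columns of its width, rows of its height, amid what is visible of it).
- arm.place_of(label, picture): "centre" ([column, row] as shares, 0 to 1, of the picture: columns of its width, rows of its height: a listed point, or the origin of a listed thing).
The state is a dict: "clock": time; "joints": joint angles; "dq": joint speeds; "joint_efforts": joint torques, N m; "position": TCP position; "ee_rot": TCP orientation; "force": force on the tool from outside, world axes, zero at the start; "ft_torque": the same for the moment, N m; "width": opening from 0.0 (shut) to 1.0 (fully open); "gripper_force": force on a finger pad.
Only numpy, scipy, OpenCV 4.12 (cv2) and the standard library are available. Lean on these libraries where they do the work, as an engineer would, in place of code of your own. Each camera call takes 0.05 s, during which the arm holds its last target. There are 200 camera calls.

## Working session

There is one attempt and no reset: what is moved stays moved. The work goes in short steps, Python scripts to look and compute and a tool call to move; the robot and the scene stay as the last step left them, time stands still between calls to the robot, and variables do not carry over. Pictures are saved under pics/ and viewed, at most 10 in all, crops included, and the job is handed in when it is done.

Besides the shell and the picture viewer there is one more tool, called as name(argument=value, ...) on one line, values as JSON. carry_out: Moves the arm, as the interface text tells. Its arguments: {"type":"object","properties":{"claw":{"type":"array","items":{"type":"number"}},"delta_pos":{"type":"array","items":{"type":"array","items":{"type":"number"}}},"angular":{"type":"array","items":{"type":"array","items":{"type":"number"}}},"force":{"type":"number"}},"required":["claw","delta_pos","angular"]}

```bash
mkdir -p pics; cat > h.py <<'E'
import numpy as np,cv2
from cell import arm
def ray(p,uv):
    d=p["T"][:3,:3]@np.linalg.inv(p["mtx"])@np.array([uv[0],uv[1],1.]);return p["T"][:3,3],d
def at(p,uv,z):
    o,d=ray(p,uv);return (o+d*(z-o[2])/d[2]).round(4)
def px(c): return np.array(c)*[640,480]
def proj(p,X):
    T=np.linalg.inv(p["T"]);c=T[:3,:3]@np.array(X,float)+T[:3,3];q=p["mtx"]@c;return q[:2]/q[2]
def save(p,n): cv2.imwrite("pics/"+n,p["frame"][:,:,::-1])
E
python3 - <<'E'
from h import *
print(arm.observe())
for n in ("scene","side"):
    p=arm.get_image(n);save(p,n+"0.png");print(n,p["T"][:3,3])
    for l,z in [("trough_base",0),("liner",0),("station",0),("spout",.082),("side_fence",.008),("start_bar_face",.027),("plate_read",0),("dropper_amber",0),("dropper_dark",0)]:
        for r in arm.place_of(l,p)[:3]: 
            print(n,l,round(r["conf"],2),px(r["centre"]).round(),at(p,px(r["centre"]),z))
E
```

```text
{'clock': 0.0, 'joints': array([ 1.01741035,  0.43521359,  0.0249744 ,  1.57410067, -0.01159082,
        1.13400909, -0.07509061]), 'dq': array([-3.23925210e-04, -2.48485167e-03, -1.51913505e-03,  4.34215083e-04,
       -2.92450637e-04,  4.78832898e-06,  1.28873247e-03]), 'joint_efforts': array([-1.03911698e-03, -6.67856526e+01,  9.84514430e-01, -3.14456534e+01,
       -6.05898164e-02,  4.31717397e-02,  2.80018294e-04]), 'position': array([ 0.27201427, -0.56212611,  0.22594946]), 'ee_rot': array([-3.06068408e+00, -7.01687940e-01,  7.87128036e-04]), 'force': array([ 0.0087    , -0.02068023, -0.4328309 ]), 'ft_torque': array([-0.02644161,  0.01506657,  0.02851442]), 'gripper_force': 0.0, 'width': 1.0018895513443267}
scene [-0.74183317  0.92273771  0.85226879]
scene trough_base 0.93 [180. 295.] [0.5588 0.4422 0.    ]
scene trough_base 0.73 [433. 251.] [ 0.3607 -0.2962  0.    ]
scene trough_base 0.57 [301. 259.] [0.5438 0.0688 0.    ]
scene liner 0.98 [261. 291.] [0.4571 0.2554 0.    ]
scene station 0.78 [370. 225.] [ 0.6073 -0.2517  0.    ]
scene spout 0.63 [366. 198.] [ 0.6445 -0.26   
[... 366 characters left out ...]
rough_base 0.93 [280. 340.] [ 0.3515 -0.2942 -0.    ]
side trough_base 0.87 [294. 184.] [0.5634 0.4421 0.    ]
side trough_base 0.81 [310. 237.] [0.5353 0.0989 0.    ]
side liner 0.68 [280. 214.] [0.4682 0.259  0.    ]
side station 0.85 [362. 309.] [ 0.5922 -0.2519  0.    ]
side spout 0.89 [386. 285.] [ 0.65   -0.2615  0.082 ]
side side_fence 0.5 [364. 313.] [ 0.587  -0.2763  0.008 ]
side start_bar_face 0.52 [382. 300.] [ 0.6441 -0.2603  0.027 ]
side plate_read 0.8 [372. 245.] [ 7.159e-01 -4.000e-04  0.000e+00]
side dropper_amber 0.72 [409. 367.] [ 0.6337 -0.462   0.    ]
side dropper_dark 0.71 [387. 369.] [ 0.5806 -0.4544  0.    ]
side dropper_dark 0.21 [388. 300.] [ 0.6717 -0.2391 -0.    ]
```

View pics/scene0.png

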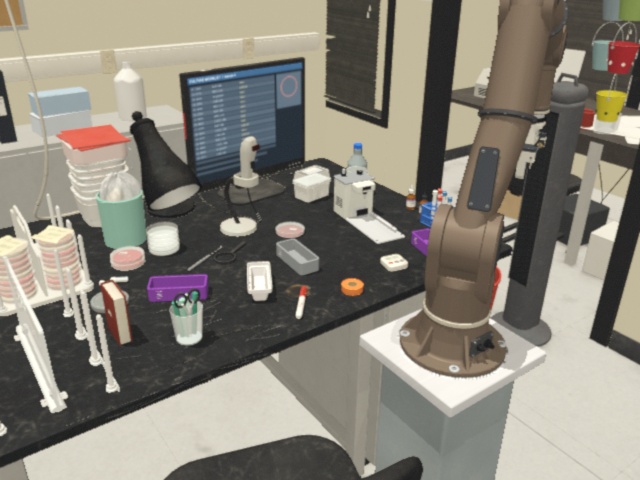

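View pics/side0.png

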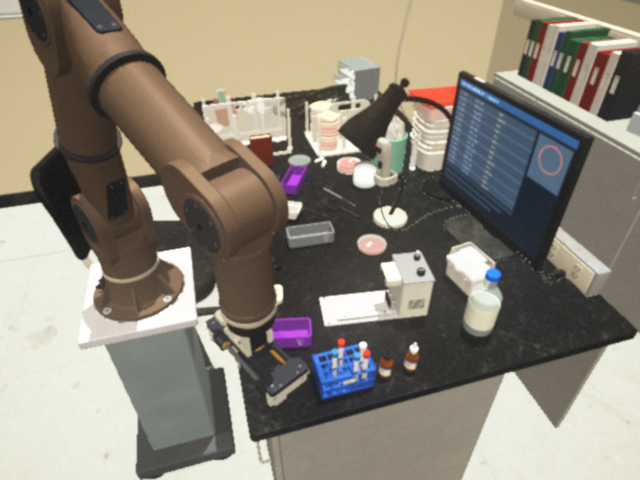

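The grey box at scene (298,257) / side (310,235) is the trough base, since its colour matches. The boxes at scene (180,290) and (430,240) are purple look-alikes. The white liner is at scene (259,280), and the station is at (365,210) with its dispenser toward world +x. Next I'll fit poses from the masks and confirm with a crop.

```bash
cat >> h.py <<'E'
from scipy.optimize import minimize
def hullmask(ps_shape,p,P,x,y,a,z0=0):
    c,s=np.cos(a),np.sin(a)
    W=[(x+c*u-s*v,y+s*u+c*v,z0+w) for u,v,w in P]
    h=cv2.convexHull(np.array([proj(p,w) for w in W],np.float32))
    m=np.zeros((480*4,640*4),np.uint8);cv2.fillConvexPoly(m,(h*4).round().astype(np.int32),1);return m
def box(l,w,z0,z1): return [(i*l/2,j*w/2,z) for i in(-1,1) for j in(-1,1) for z in(z0,z1)]
def fit(views,P,x0,z0=0):
    Ms=[(p,cv2.resize(m.astype(np.uint8),(2560,1920),interpolation=cv2.INTER_NEAREST)) for p,m in views]
    def f(v):
        t=0
        for p,m in Ms:
            k=hullmask(None,p,P,v[0],v[1],v[2]/3,z0);t+=1-(k&m).sum()/max((k|m).sum(),1)
        return t/len(Ms)
    best=None
    for a in np.linspace(0,np.pi,9)[:-1] if x0[2] is None else [x0[2]]:
        r=minimize(f,[x0[0],x0[1],a*3],method="Nelder-Mead",options=dict(initial_simplex=[[x0[0]+i,x0[1]+j,a*3+k] for i,j,k in((0,0,0),(.02,0,0),(0,.02,0),(0,0,.5))],xatol=1e-4,fatol=1e-5,maxiter=80))
        if best is None or r.fun<best.fun: best=r
    return best.x/[1,1,3],best.fun
BASE=box(.15,.064,0,.04)
LIN=box(.146,.062,.03,.042)+box(.120,.034,0,.01)
def mask(label,p,near):
    rs=arm.trace(label,p);rs=[r for r in rs if np.linalg.norm(px(r["centre"])-near)<30];return rs[0]["region"] if rs else None
E
python3 - <<'E'
from h import *
S=arm.get_image("scene");D=arm.get_image("side")
for l,P,x0 in (("trough_base",BASE,(.54,.085,None)),("liner",LIN,(.465,.257,None))):
    v=[]
    for p in(S,D):
        m=mask(l,p,proj(p,(x0[0],x0[1],.02)))
        print(l,None if m is None else m.sum())
        if m is not None: v.append((p,m))
    print(fit(v,P,x0)); 
    for q in v: print("  single",fit([q],P,x0))
a=cv2.resize(S["frame"][225:305,240:340],None,fx=4,fy=4,interpolation=2)
b=cv2.resize(D["frame"][240:335,310:440],None,fx=3.3,fy=3.3,interpolation=2)[:320]
a=a[:b.shape[0]];b=b[:a.shape[0]]
cv2.imwrite("pics/crop.png",np.hstack([a,b[:,:400]])[:,:,::-1])
E
```

```text
trough_base 1035
trough_base 988
(array([0.5331436 , 0.09071487, 3.06867918]), np.float64(0.06125795108479526))
  single (array([ 0.53473605,  0.09060772, -0.08526367]), np.float64(0.04980598830138416))
  single (array([ 0.53245796,  0.08823195, -0.06968393]), np.float64(0.055632488409898206))
liner 835
liner 175
(array([0.46891699, 0.25406031, 2.64222108]), np.float64(0.4139668583641126))
  single (array([ 0.46936974,  0.25337038, -0.50498032]), np.float64(0.06865986633837495))
  single (array([0.52502983, 0.2761597 , 1.34947818]), np.float64(0.6643884892086331))
```

View pics/crop.png

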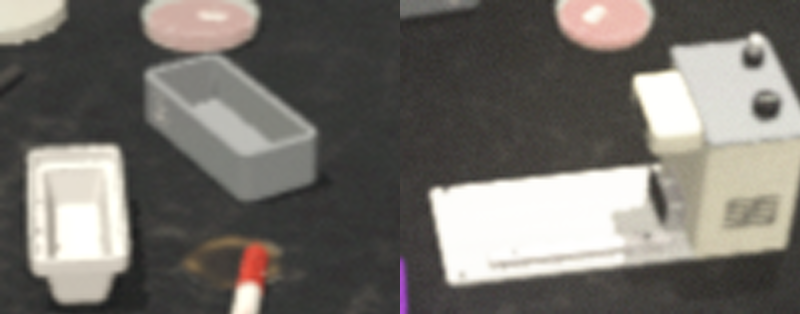

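carry_out(claw=[9.18, 9.18, 9.18, 9.18, 9.18, 9.18, 9.18, 9.18, 9.18, 9.18, 9.18, 9.18, 9.18, 9.18, 9.18, 9.18, 9.18, 9.18, 9.18, 9.18], delta_pos=[[2.66, -3.2, -0.3], [2.66, -3.2, -0.3], [2.66, -3.2, -0.3], [2.66, -3.2, -0.3], [2.66, -3.2, -0.3], [2.66, -3.2, -0.3], [2.66, -3.2, -0.3], [2.66, -3.2, -0.3], [2.66, -3.2, -0.3], [2.66, -3.2, -0.3], [2.66, -3.2, 0], [2.66, -3.2, 0], [2.66, -3.2, 0], [2.66, -3.2, 0], [2.66, -3.2, 0], [2.66, -3.2, 0], [2.66, -3.2, 0], [2.66, -3.2, 0], [2.66, -3.2, 0], [2.66, -3.2, 0]], angular=[[0, 0, 0], [0, 0, 0], [0, 0, 0], [0, 0, 0], [0, 0, 0], [0, 0, 0], [0, 0, 0], [0, 0, 0], [0, 0, 0], [0, 0, 0], [0, 0, 0], [0, 0, 0], [0, 0, 0], [0, 0, 0], [0, 0, 0], [0, 0, 0], [0, 0, 0], [0, 0, 0], [0, 0, 0], [0, 0, 0]])

```text
clock: 3.3
position: [0.4727, 0.2468, 0.2568]
ee_rot: [3.062, 0.701, 0.001]
force: [0.4, -0.4, 0.6]
width: 1.0
gripper_force: 0.0
```

carry_out(claw=[9.18, 9.18, 9.18, 9.18, 9.18, 9.18, 9.18, 9.18, 9.18, 9.18, 9.18, 9.18, 9.18, 9.18, 9.18, 9.18], delta_pos=[[0, 0, 0], [0, 0, 0], [0, 0, 0], [0, 0, 0], [0, 0, 0], [0, 0, 0], [0, 0, 0], [0, 0, 0], [0, 0, 0], [0, 0, 0], [0, 0, 0], [0, 0, 0], [0, 0, 0], [0, 0, 0], [0, 0, 0], [0, 0, 0]], angular=[[0, 0, -0.137], [0, 0, -0.137], [0, 0, -0.137], [0, 0, -0.137], [0, 0, -0.137], [0, 0, -0.137], [0, 0, -0.137], [0, 0, -0.137], [0, 0, -0.137], [0, 0, -0.137], [0, 0, -0.137], [0, 0, -0.137], [0, 0, -0.137], [0, 0, -0.137], [0, 0, -0.137], [0, 0, -0.137]])

```text
clock: 4.9
position: [0.4725, 0.2451, 0.2568]
ee_rot: [0.767, 3.046, -0.0]
force: [-0.0, 0.7, -0.4]
width: 0.997
gripper_force: 0.0
```

```bash
cat >> h.py <<'E'
def pose():
    o=arm.observe();r=o["ee_rot"];return o["position"],2*np.arctan2(r[1],r[0])
def move(t,yaw=None):
    """tool-frame shift (cm) to world target t at present orientation"""
    from scipy.spatial.transform import Rotation as R
    o=arm.observe();return (R.from_rotvec(o["ee_rot"]).inv().apply(np.array(t)-o["position"])*100).round(2)
E
python3 - <<'E'
from h import *
W=arm.get_image("wrist");save(W,"w1.png");print(W["T"].round(3).tolist(),pose(),arm.observe()["joints"].round(2))
S=arm.get_image("scene");D=arm.get_image("side")
for l,P,x0 in (("liner",LIN,(.469,.254,2.64)),("trough_base",BASE,(.533,.09,-.073))):
    v=[]
    for n,p in(("w",W),("s",S),("d",D)):
        m=mask(l,p,proj(p,(x0[0],x0[1],.02)))
        if m is None or m.sum()<200: continue
        v.append((p,m)); print(l,n,m.sum(),fit([v[-1]],P,x0))
    print(fit(v,P,x0))
for uv in((319.7,297),(387,290),(325.2,325.8),(397.9,315.8)): print("deck",at(D,uv,.008))
# station hull: deck only silhouettes are joined to body; triangulate lamp head
def tri(a,ua,b,ub):
    o,d=ray(a,ua);q,e=ray(b,ub);A=np.c_[d,-e];s=np.linalg.lstsq(A,q-o,rcond=None)[0];return (o+d*s[0]+q+e*s[1])/2
print("lamp",tri(S,(165,165),D,(372,120)))
E
```

```text
[[0.474, 0.84, 0.264, 0.399], [0.881, -0.452, -0.143, 0.284], [-0.001, 0.301, -0.954, 0.414], [0.0, 0.0, 0.0, 1.0]] (array([0.47259167, 0.24490326, 0.25661126]), np.float64(2.655975564334248)) [ 0.18  0.45 -1.05  1.7   0.41  1.24  0.11]
liner w 8357 (array([0.46754754, 0.25061049, 2.64645624]), np.float64(0.03277798292677625))
liner s 773 (array([0.47083017, 0.253421  , 2.63834515]), np.float64(0.1220657276995305))
liner d 674 (array([0.46678143, 0.25268058, 2.61009279]), np.float64(0.08003094644545694))
(array([0.4677781 , 0.25220747, 2.63366751]), np.float64(0.10035217943146946))
trough_base w 4848 (array([ 0.53147638,  0.08768505, -0.02161113]), np.float64(0.43690928507602556))
trough_base s 1026 (array([ 0.5324109 ,  0.08966369, -0.07598786]), np.float64(0.06072150072150073))
trough_base d 963 (array([ 0.533,  0.09 , -0.073]), np.float64(0.07390384033867559))
(array([ 0.53217251,  0.08951727, -0.05284461]), np.float64(0.19503752027566282))
deck [ 0.4892 -0.184   0.008 ]
deck [ 0.6811 -0.2109  0.008 ]
deck [ 0.4743 -0.2888  0.008 ]
deck [ 0.6713 -0.3098  0.008 ]
lamp [0.83151485 0.34661007 0.26640629]
```

View pics/w1.png

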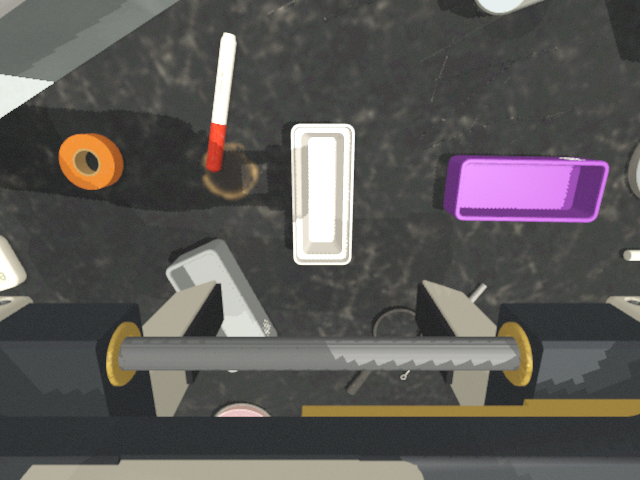

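The wrist view shows the liner centred at about (322,195) and the grey base at (225,300), with a marker and tape to the left. The liner is at (0.468, 0.251) with yaw 2.65. Descending on it now.

carry_out(claw=[9.18, 9.18, 9.18, 9.18, 9.18, 9.18, 9.18, 9.18, 9.18, 9.18, 9.18, 9.18, 9.18], delta_pos=[[0.36, 0.2, 0], [0.36, 0.17, 1], [0, 0, 2.5], [0, 0, 2.5], [0, 0, 2.5], [0, 0, 2.5], [0, 0, 2.5], [0, 0, 2.5], [0, 0, 2.5], [0, 0, 2], [0, 0, 1.2], [0, 0, 0.5], [0, 0, 0]], angular=[[0, 0, 0], [0, 0, 0], [0, 0, 0], [0, 0, 0], [0, 0, 0], [0, 0, 0], [0, 0, 0], [0, 0, 0], [0, 0, 0], [0, 0, 0], [0, 0, 0], [0, 0, 0], [0, 0, 0]])

```text
clock: 6.65
position: [0.4675, 0.2521, 0.0344]
ee_rot: [-0.775, -3.044, 0.0]
force: [0.9, -0.2, 0.5]
width: 0.997
gripper_force: 0.0
```

```bash
python3 - <<'E'
from h import *
W=arm.get_image("wrist");print(pose())
m=mask("liner",W,proj(W,(.468,.2515,.02)))
print(None if m is None else (m.sum(),fit([(W,m)],LIN,(.468,.2515,2.646))))
E
```

```text
(array([0.46782274, 0.25238708, 0.03504195]), np.float64(2.642986311649953))
None
```

carry_out(claw=[9.18, 9.18, 5, 5, 5, 5, 5, 5, 5, 5, 5, 5], delta_pos=[[0, 0, 0.2], [0, 0, 0], [0, 0, 0], [0, 0, 0], [0, 0, 0], [0, 0, 0], [0, 0, 0], [0, 0, 0], [0, 0, 0], [0, 0, 0], [0, 0, 0], [0, 0, 0]], angular=[[0, 0, 0], [0, 0, 0], [0, 0, 0], [0, 0, 0], [0, 0, 0], [0, 0, 0], [0, 0, 0], [0, 0, 0], [0, 0, 0], [0, 0, 0], [0, 0, 0], [0, 0, 0]], force=10)

```text
clock: 7.95
position: [0.4679, 0.2519, 0.0327]
ee_rot: [0.776, 3.044, -0.0]
force: [-1.1, -0.6, 1.7]
width: 0.676
gripper_force: 10.0
```

carry_out(claw=[5, 5, 5, 5, 5, 5, 5, 5, 5, 5, 5, 5, 5, 5, 5], delta_pos=[[0, 0, -0.5], [0, 0, -1.5], [0, 0, -2.5], [0, 0, -2.5], [0, 0, -2.5], [0, 0, -2], [-2, 0.6, -1], [-2.5, 0.8, 0], [-2.5, 0.8, 0], [-2.5, 0.8, 0], [-2.5, 0.6, 0], [-1.4, 0.4, 0], [0, 0, 0], [0, 0, 0], [0, 0, 0]], angular=[[0, 0, 0], [0, 0, 0], [0, 0, 0], [0, 0, 0], [0, 0, 0], [0, 0, 0], [0, 0, -0.07], [0, 0, -0.07], [0, 0, -0.07], [0, 0, -0.07], [0, 0, -0.07], [0, 0, -0.07], [0, 0, 0], [0, 0, 0], [0, 0, 0]])

```text
clock: 9.45
position: [0.6058, 0.2464, 0.1583]
ee_rot: [-0.124, -3.139, -0.0]
force: [-0.1, -0.1, -0.8]
width: 0.677
gripper_force: 10.0
```

```bash
cat > m.py <<'E'
from h import *
W=arm.get_image("wrist");save(W,"w2.png");t,y=pose();print(t,y)
m=mask("liner",W,proj(W,(t[0],t[1],t[2]-.01)))
if m is not None: print("liner",m.sum(),fit([(W,m)],LIN,(t[0],t[1],y),t[2]-.0327))
m=mask("trough_base",W,proj(W,(.533,.09,.02)))
if m is not None: print("base",m.sum(),fit([(W,m)],BASE,(.533,.09,3.07)))
for l in("liner","trough_base"):
    for r in arm.place_of(l,W): print(l,r["conf"],px(r["centre"]).round(),at(W,px(r["centre"]),0 if l!="liner" else t[2]-.0327))
E
python3 m.py
```

```text
[0.60592672 0.24629796 0.15830337] 3.062739070153755
base 22473 (array([0.53238448, 0.08624892, 3.08079446]), np.float64(0.03929751580028018))
liner 0.83 [322. 273.] [0.6038 0.2489 0.1256]
trough_base 0.69 [546. 153.] [0.5634 0.4401 0.    ]
```

View pics/w2.png

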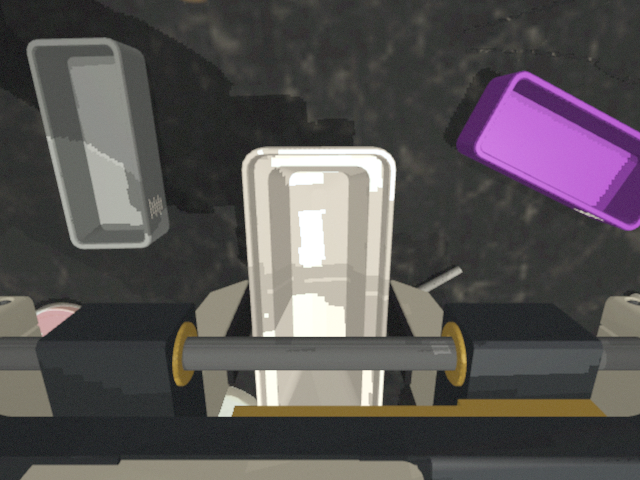

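```bash
python3 - <<'E'
from h import *
W=arm.get_image("wrist");t,y=pose();print(t,y)
zt=t[2]+.0093
L,R,T=[at(W,u,zt) for u in((244,165),(396,165),(320,147))]
print(L,R,T,np.linalg.norm(L-R))
ex=np.array([np.cos(y),np.sin(y),0]);ey=np.array([np.sin(y),-np.cos(y),0])
print("liner in tool x",(T-t)@ex-.073,"y",((L+R)/2-t)@ey)
# base rim corners outer at z=.04
for u in((29,44),(112,40),(74,247),(152,246)): print(at(W,u,.04))
S=arm.get_image("scene");D=arm.get_image("side")
v=[(p,mask("trough_base",p,proj(p,(.533,.09,.02)))) for p in(S,D)]
v=[q for q in v if q[1] is not None]
for q in v: print(fit([q],BASE,(.533,.088,3.07)))
E
```

```text
[0.60667169 0.24605619 0.15793448] 3.0627493316146484
[0.5381 0.2221 0.1672] [0.5428 0.2821 0.1672] [0.5335 0.2527 0.1672] 0.06018380180746313
liner in tool x 0.0004676572312935223 y 0.000809304468947566
[0.4594 0.0628 0.04  ]
[0.4615 0.1189 0.04  ]
[0.6032 0.0529 0.04  ]
[0.6072 0.1144 0.04  ]
(array([0.53294327, 0.0881388 , 3.04549717]), np.float64(0.07258583377200678))
(array([0.53252403, 0.08823525, 3.08920002]), np.float64(0.06070998796630567))
```

carry_out(claw=[5, 5, 5, 5, 5, 5, 5, 5, 5, 5, 5, 5, 5, 5], delta_pos=[[1, -2.5, 0], [1, -2.5, 0], [1, -2.5, 0], [1, -2.5, 0], [1, -2.5, 0], [1.16, -2.5, 0], [0, -1.36, 0], [0, 0, 1], [0, 0, 2], [0, 0, 2], [0, 0, 1], [0, 0, 0], [0, 0, 0], [0, 0, 0]], angular=[[0, 0, -0.01], [0, 0, 0], [0, 0, 0], [0, 0, 0], [0, 0, 0], [0, 0, 0], [0, 0, 0], [0, 0, 0], [0, 0, 0], [0, 0, 0], [0, 0, 0], [0, 0, 0], [0, 0, 0], [0, 0, 0]])

```text
clock: 11.35
position: [0.5346, 0.0879, 0.0985]
ee_rot: [0.108, 3.139, 0.001]
force: [0.1, -0.7, -0.2]
width: 0.676
gripper_force: 10.0
```

```bash
python3 - <<'E'
from h import *
print(pose(),move((.5328,.0876,.0447)))
E
```

```text
(array([0.53456819, 0.08793302, 0.09853927]), np.float64(3.0730741433792876)) [ 0.18 -0.05  5.38]
```

carry_out(claw=[5, 5, 5, 5, 5, 5, 5, 5], delta_pos=[[0.15, -0.03, 0.4], [0, 0, 1], [0, 0, 1], [0, 0, 1], [0, 0, 1], [0, 0, 0.6], [0, 0, 0.2], [0, 0, 0]], angular=[[0, 0, 0], [0, 0, 0], [0, 0, 0], [0, 0, 0], [0, 0, 0], [0, 0, 0], [0, 0, 0], [0, 0, 0]])

```text
clock: 12.15
position: [0.5323, 0.0871, 0.0454]
ee_rot: [-0.108, -3.139, 0.0]
force: [0.6, 0.3, -0.2]
width: 0.678
gripper_force: 10.0
```

carry_out(claw=[5, 5, 7, 8, 9, 9, 9, 9, 9, 9, 9, 9], delta_pos=[[0, 0, 0.1], [0, 0, 0], [0, 0, 0], [0, 0, 0], [0, 0, 0], [0, 0, 0], [0, 0, 0], [0, 0, 0], [0, 0, -2], [0, 0, -3], [0, 0, -3], [0, 0, -3]], angular=[[0, 0, 0], [0, 0, 0], [0, 0, 0], [0, 0, 0], [0, 0, 0], [0, 0, 0], [0, 0, 0], [0, 0, 0], [0, 0, 0], [0, 0, 0], [0, 0, 0], [0, 0, 0]])

```text
clock: 13.35
position: [0.5322, 0.0871, 0.1558]
ee_rot: [-0.108, -3.139, -0.0]
force: [0.6, -0.2, -0.1]
width: 0.986
gripper_force: 0.0
```

```bash
python3 - <<'E'
from h import *
W=arm.get_image("wrist");S=arm.get_image("scene");D=arm.get_image("side");print(pose())
for p in(W,S,D):
  for l,P,z in(("liner",LIN,.01),("trough_base",BASE,0)):
    m=mask(l,p,proj(p,(.5325,.0875,.03)))
    if m is not None and m.sum()>200: print(l,m.sum(),fit([(p,m)],P,(.5325,.0875,3.07),z))
q=proj(S,(.5325,.0875,.03)).astype(int);a=cv2.resize(S["frame"][q[1]-40:q[1]+40,q[0]-50:q[0]+50],(400,320),interpolation=2)
q=proj(D,(.5325,.0875,.03)).astype(int);b=cv2.resize(D["frame"][q[1]-40:q[1]+40,q[0]-50:q[0]+50],(400,320),interpolation=2)
w=cv2.resize(W["frame"],(340,255));w=np.vstack([w,0*w])[:320]
cv2.imwrite("pics/nest.png",np.hstack([a[:,:230+170],b])[:,:,::-1]);save(W,"w3.png")
E
```

```text
(array([0.53348667, 0.08754781, 0.15646121]), np.float64(3.0724193174817085))
liner 15553 (array([0.53307576, 0.0872618 , 3.07134219]), np.float64(0.027229650150449758))
liner 617 (array([0.54617267, 0.08650879, 2.99799334]), np.float64(0.24888956961249808))
liner 629 (array([0.53457698, 0.09567858, 3.07065838]), np.float64(0.26420224884250754))
```

View pics/nest.png

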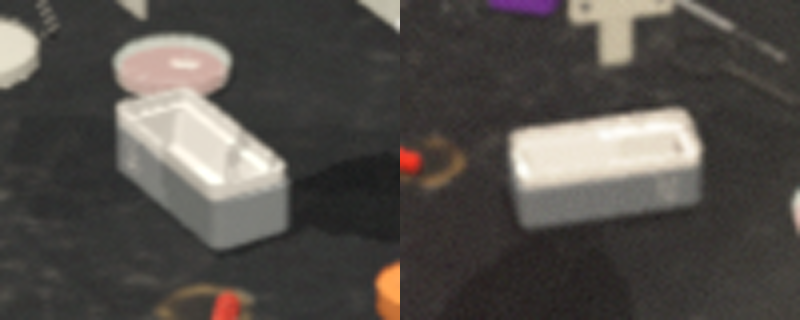

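The liner is nested with its collar down all round on both views (crop centres about (200,165) and (605,165)). Next I'll look at the station from above.

carry_out(claw=[9, 9, 9, 9, 9, 9, 9, 9, 9, 9, 9, 9, 9, 9, 9], delta_pos=[[0, 0, -2.5], [0, 0, -2.5], [-0.9, -2.4, -2], [-0.9, -2.4, -2], [-0.9, -2.4, 0], [-0.9, -2.4, 0], [-0.9, -2.4, 0], [-0.9, -2.4, 0], [-0.9, -2.4, 0], [-0.9, -2.4, 0], [-0.9, -2.4, 0], [-0.9, -2.4, 0], [-0.9, -2.4, 0], [-0.9, -2.4, 0], [-0.9, -2.4, 0]], angular=[[0, 0, 0], [0, 0, 0], [0, 0, 0], [0, 0, 0], [0, 0, 0], [0, 0, 0], [0, 0, 0], [0, 0, 0], [0, 0, 0], [0, 0, 0], [0, 0, 0], [0, 0, 0], [0, 0, 0], [0, 0, 0], [0, 0, 0.055]])

```text
clock: 15.3
position: [0.6277, -0.2334, 0.2437]
ee_rot: [-0.195, -3.134, -0.001]
force: [0.4, -0.1, -0.2]
width: 0.982
gripper_force: 0.0
```

```bash
python3 - <<'E'
from h import *
W=arm.get_image("wrist");print(pose(),arm.observe()["joints"].round(2));save(W,"w4.png")
for l,z in(("station",0),("side_fence",.008),("start_bar_face",.027),("spout",.082)):
    for r in arm.place_of(l,W)[:2]: print(l,round(r["conf"],2),px(r["centre"]).round(),at(W,px(r["centre"]),z))
np.savez("w4.npz",T=W["T"],mtx=W["mtx"])
E
```

```text
(array([ 0.62819303, -0.23891554,  0.24297207]), np.float64(-3.276176755843161)) [ 0.86  0.72 -1.06  1.36  0.62  1.41  1.25]
station 0.9 [299. 166.] [ 0.5879 -0.2493  0.    ]
side_fence 0.81 [267. 167.] [ 0.5841 -0.2832  0.008 ]
side_fence 0.23 [299. 165.] [ 0.5858 -0.2492  0.008 ]
start_bar_face 0.81 [296. 232.] [ 0.6536 -0.2606  0.027 ]
spout 0.93 [293. 244.] [ 0.6478 -0.2594  0.082 ]
spout 0.67 [295. 234.] [ 0.6392 -0.2562  0.082 ]
```

View pics/w4.png

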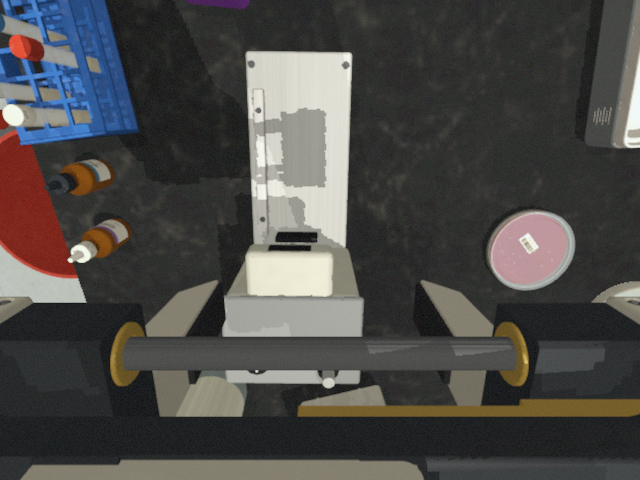

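The view shows the deck's front edge at row 52, columns 247–352, the fence at column ~260 on the left (world -y), and the dispenser at the bottom. I'll fit the edges.

```bash
python3 - <<'E'
from h import *
f=np.load("w4.npz");W=dict(T=f["T"],mtx=f["mtx"])
g=cv2.cvtColor(cv2.imread("pics/w4.png"),6).astype(float);g=cv2.GaussianBlur(g,(3,3),0)
def edge(line,lo,hi,s):
    d=s*np.diff(line[lo:hi]);i=int(d.argmax());
    if 0<i<len(d)-1:
        a,b,c=d[i-1:i+2];i=i+(a-c)/(2*(a-2*b+c)-1e-9)
    return lo+i+.5
def ln(P):
    P=np.array(P)[:,:2]
    for _ in range(4):
        c=np.median(P,0) if 0 else P.mean(0);d=np.linalg.svd(P-c)[2][0];r=np.abs((P-c)@[-d[1],d[0]]);k=r<=max(2*np.median(r),.0005);P=P[k]
    return c,d if d[0]>0 else -d,len(P)
R=ln([at(W,(edge(g[r],338,360,-1),r),.008) for r in range(65,230,3)])
L=ln([at(W,(edge(g[r],236,256,1),r),.008) for r in range(65,200,3)])
F=ln([at(W,(c,edge(g[:,c],44,60,1)),.008) for c in range(256,345,3)])
for n,q in zip("RLF",(R,L,F)): print(n,q[0].round(4),np.arctan2(q[1][1],q[1][0]).round(4),q[2])
yw=np.mean([np.arctan2(q[1][1],q[1][0]) for q in(R,L)])
ex=np.array([np.cos(yw),np.sin(yw)]);n=np.array([-ex[1],ex[0]])
print("width",(R[0]-L[0])@n)
o=ex*(F[0]@ex+.11)+n*((R[0]@n-.054)+(L[0]@n+.05))/2
print("origin",o,"yaw",yw)
W["mtx"]=f["mtx"]
for X in((-.075,-.032,.019),(.075,-.032,.019),(-.11,.054,.008),(-.11,-.05,.008),(.069,-.022,.038),(.069,.022,.038)):
    w=o+ex*X[0]+n*X[1];print(X,proj(W,(w[0],w[1],X[2])).round(1))
E
```

```text
R [ 0.5752 -0.1956] -0.1351 55
L [ 0.547  -0.2958] -0.1362 45
F [ 0.4792 -0.2335] 1.4334 30
width 0.10300179666455153
origin [ 0.58775272 -0.25135063] yaw -0.13564511118621325
(-0.075, -0.032, 0.019) [262.7  88.9]
(0.075, -0.032, 0.019) [267.4 237.5]
(-0.11, 0.054, 0.008) [352.4  51.9]
(-0.11, -0.05, 0.008) [244.4  50.5]
(0.069, -0.022, 0.038) [274.5 237.6]
(0.069, 0.022, 0.038) [317.2 238. ]
```

carry_out(claw=[9.18, 9.18, 9.18, 9.18, 9.18, 9.18, 9.18, 9.18, 9.18, 9.18, 9.18, 9.18, 9.18, 9.18, 9.18], delta_pos=[[1.28, 2.58, 0], [1.28, 2.58, 0], [1.28, 2.58, 0], [1.28, 2.58, 0], [1.28, 2.58, 0], [1.28, 2.58, 0], [1.28, 2.58, 0], [1.28, 2.58, 0], [1.28, 2.58, 2], [1.28, 2.58, 2], [1.28, 2.58, 2], [1.2, 2.5, 2], [0, 0, 2], [0, 0, 0], [0, 0, 0]], angular=[[0, 0, 0], [0, 0, 0], [0, 0, 0], [0, 0, 0], [0, 0, 0], [0, 0, 0], [0, 0, 0], [0, 0, 0], [0, 0, 0], [0, 0, 0], [0, 0, 0], [0, 0, 0], [0, 0, -0.064], [0, 0, 0], [0, 0, 0]])

```text
clock: 17.05
position: [0.5138, 0.0933, 0.145]
ee_rot: [-0.095, -3.14, 0.0]
force: [-0.1, -0.2, 0.2]
width: 1.004
gripper_force: 0.0
```

```bash
python3 - <<'E'
from h import *
W=arm.get_image("wrist");print(pose(),move((.518,.0883,.018)))
m=mask("liner",W,proj(W,(.5325,.0875,.03)))
if m is not None: print(fit([(W,m)],LIN,(.5325,.0875,3.07),.01))
E
```

```text
(array([0.51437927, 0.09316194, 0.14546639]), np.float64(3.0804503050200225)) [-0.39 -0.47 12.75]
(array([0.53334887, 0.08725268, 3.07623159]), np.float64(0.10232091911481223))
```

carry_out(claw=[9.18, 9.18, 9.18, 9.18, 9.18, 9.18, 9.18, 9.18, 5, 5, 5, 5, 5, 5, 5], delta_pos=[[-0.39, -0.47, 0.5], [0, 0, 2.5], [0, 0, 2.5], [0, 0, 2.5], [0, 0, 2.5], [0, 0, 1.5], [0, 0, 0.7], [0, 0, 0], [0, 0, 0], [0, 0, 0], [0, 0, 0], [0, 0, 0], [0, 0, 0], [0, 0, 0], [0, 0, 0]], angular=[[0, 0, 0], [0, 0, 0], [0, 0, 0], [0, 0, 0], [0, 0, 0], [0, 0, 0], [0, 0, 0], [0, 0, 0], [0, 0, 0], [0, 0, 0], [0, 0, 0], [0, 0, 0], [0, 0, 0], [0, 0, 0], [0, 0, 0]], force=30)

```text
clock: 18.65
position: [0.5181, 0.088, 0.0182]
ee_rot: [0.094, 3.139, -0.001]
force: [-1.3, -1.9, 6.6]
width: 0.697
gripper_force: 30.0
```

carry_out(claw=[5, 5, 5, 5, 5, 5, 5, 5, 5, 5, 5, 5, 5, 5, 5, 5, 5, 5, 5, 5], delta_pos=[[0, 0, -0.5], [0, 0, -1.5], [0, 0, -2], [0, 0, -2], [-0.2, -1.5, 0], [-0.24, -2.3, 0], [-0.24, -2.6, 0], [-0.24, -2.6, 0], [-0.24, -2.6, 0], [-0.24, -2.6, 0], [-0.24, -2.6, 0], [-0.24, -2.6, 0], [-0.24, -2.6, 0], [-0.24, -2.6, 0], [-0.24, -2.6, 0], [-0.24, -2.6, 0], [-0.24, -1.6, 0], [-0.08, -0.8, 0], [0, 0, 0], [0, 0, 0]], angular=[[0, 0, 0], [0, 0, 0], [0, 0, 0], [0, 0, 0], [0, 0, 0], [0, 0, 0], [0, 0, 0], [0, 0, 0], [0, 0, 0], [0, 0, 0], [0, 0, 0], [0, 0, 0], [0, 0, 0], [0, 0, 0], [0, 0, 0], [0, 0, 0], [0, 0, 0], [0, 0, 0.035], [0, 0, 0.037], [0, 0, 0]])

```text
clock: 20.65
position: [0.5302, -0.2346, 0.0784]
ee_rot: [0.209, 3.134, 0.001]
force: [0.4, -0.3, -1.0]
width: 0.696
gripper_force: 30.0
```

```bash
cat >> h.py <<'E'
O=np.array([.588,-.2513]);YW=-.1358
EX=np.array([np.cos(YW),np.sin(YW)]);EN=np.array([-EX[1],EX[0]])
def st(p): return np.array([(p[:2]-O)@EX,(p[:2]-O)@EN])
E
python3 - <<'E'
from h import *
p,y=pose();t=O+EX*-.06+EN*.008;print(p,y%6.2832,st(p),move((*t,.078)),arm.observe()["joints"].round(2),arm.observe()["force"])
W=arm.get_image("wrist")
for z0 in(p[2]-.018,):
    m=mask("liner",W,proj(W,(p[0]+.015,p[1],p[2])))
    if m is not None:
        r=fit([(W,m)],LIN,(p[0]+.015,p[1],y),z0+.01);print(r,st(r[0][:2]))
E
```

```text
[ 0.53018058 -0.2345922   0.07840051] 3.0081226573698348 [-0.05954905  0.00872621] [ 0.05 -0.07  0.04] [ 0.97  0.75 -1.    1.79  0.73  1.02  1.12] [ 0.41042278 -0.29299737 -0.96723693]
```

carry_out(claw=[5, 5, 5, 5, 5, 5, 5], delta_pos=[[0, 0, 1.5], [0, 0, 1.5], [0, 0, 1.2], [0, 0, 0.7], [0, 0, 0.2], [0, 0, 0.1], [0, 0, 0]], angular=[[0, 0, 0], [0, 0, 0], [0, 0, 0], [0, 0, 0], [0, 0, 0], [0, 0, 0], [0, 0, 0]])

```text
clock: 21.45
position: [0.5293, -0.2348, 0.0261]
ee_rot: [-0.206, -3.133, 0.001]
force: [-7.8, 0.4, 9.9]
width: 0.696
gripper_force: 30.0
```

carry_out(claw=[5, 5, 5, 5, 5, 5, 5, 5, 5], delta_pos=[[0, 0, -0.05], [-0.3, 0, 0], [-0.6, 0, 0], [-0.7, 0, 0], [-0.7, 0, 0], [-0.6, 0, 0], [-0.4, 0, 0], [-0.2, 0, 0], [0, 0, 0]], angular=[[0, 0, 0], [0, 0, 0], [0, 0, 0], [0, 0, 0], [0, 0, 0], [0, 0, 0], [0, 0, 0], [0, 0, 0], [0, 0, 0]])

```text
clock: 22.35
position: [0.5652, -0.2398, 0.0262]
ee_rot: [0.207, 3.134, 0.0]
force: [0.5, 0.7, -2.5]
width: 0.695
gripper_force: 30.0
```

```bash
python3 - <<'E'
from h import *
p,y=pose();o=arm.observe();print(p,y%6.2832,st(p),o["force"],o["ft_torque"])
E
```

```text
[ 0.56521686 -0.23975901  0.02617774] 3.009753249620374 [-0.02413584  0.00835028] [ 0.53264927  0.67981762 -2.46309076] [ 0.08120026 -0.14914217  0.01676866]
```

carry_out(claw=[5, 5, 5, 5, 5, 5], delta_pos=[[0, -0.2, 0.06], [0, -0.3, 0], [0, -0.2, 0], [0, 0, 0], [0, -0.1, 0], [0, 0, 0]], angular=[[0, 0, 0], [0, 0, 0], [0, 0, 0], [0, 0, 0], [0, 0, 0], [0, 0, 0]])

```text
clock: 22.95
position: [0.5641, -0.2475, 0.026]
ee_rot: [0.207, 3.134, 0.0]
force: [-0.4, 2.9, 5.8]
width: 0.697
gripper_force: 30.0
```

```bash
cat > s.py <<'E'
from h import *
a=[]
for i in range(1):
    p,y=pose();o=arm.observe();print("pos",p.round(4),"yaw",y%6.2832,"st",st(p).round(4),"F st",(o["force"][:2]@EX).round(2),(o["force"][:2]@EN).round(2),o["force"][2].round(2),o["ft_torque"].round(2))
E
python3 s.py
```

```text
pos [ 0.5641 -0.2475  0.026 ] yaw 3.0098892107725903 st [-0.0242  0.0005] F st -0.78 2.85 5.82 [ 0.9  -0.09  0.02]
```

carry_out(claw=[5, 5, 5, 5], delta_pos=[[0, -0.1, -0.02], [0, 0, 0], [0, -0.1, 0], [0, 0, 0]], angular=[[0, 0, 0], [0, 0, 0], [0, 0, 0], [0, 0, 0]])

```text
clock: 23.35
position: [0.5639, -0.2485, 0.0261]
ee_rot: [0.206, 3.134, 0.002]
force: [0.1, 6.4, 5.3]
width: 0.695
gripper_force: 30.0
```

```bash
python3 s.py
```

```text
pos [ 0.5639 -0.2485  0.0261] yaw 3.010403475446134 st [-0.0243 -0.0005] F st -0.75 6.37 5.3 [ 1.41 -0.25 -0.26]
```

carry_out(claw=[5, 5, 5, 5, 5, 5, 5], delta_pos=[[-0.2, 0, 0], [-0.2, 0, 0], [-0.2, 0, 0], [-0.2, 0, 0], [-0.1, 0, 0], [0, 0, 0], [0, 0, 0]], angular=[[0, 0, 0], [0, 0, 0], [0, 0, 0], [0, 0, 0], [0, 0, 0], [0, 0, 0], [0, 0, 0]])

```text
clock: 24.05
position: [0.5681, -0.2491, 0.026]
ee_rot: [-0.205, -3.127, -0.001]
force: [-18.2, 8.4, 21.9]
width: 0.692
gripper_force: 30.0
```

```bash
python3 s.py
```

```text
pos [ 0.5681 -0.2491  0.026 ] yaw 3.010706569535957 st [-0.02   -0.0005] F st -19.14 5.84 21.85 [ 2.13  3.67 -0.27]
```

```bash
python3 - <<'E'
from h import *
p,y=pose()
g=O+EX*-.005
for n in("side","scene","wrist"):
    I=arm.get_image(n);save(I,n+"5.png")
    m=mask("liner",I,proj(I,(g[0],g[1],.06)))
    if m is not None: r=fit([(I,m)],LIN,(g[0],g[1],3.008),.018);print(n,m.sum(),r,st(r[0][:2]))
    if n=="side": q=proj(I,(g[0]+.04,g[1],.04)).astype(int);a=cv2.resize(I["frame"][q[1]-50:q[1]+50,q[0]-62:q[0]+63],(500,400),interpolation=2)
    if n=="wrist": b=cv2.resize(I["frame"][:400,170:470],(300,400))
cv2.imwrite("pics/push.png",np.hstack([a,b])[:,:,::-1])
E
```

```text
side 391 (array([ 0.58452097, -0.24089371,  2.99442642]), np.float64(0.6927165354330709)) [-0.00485584  0.00983948]
scene 289 (array([ 0.58640285, -0.26620679,  2.69507649]), np.float64(0.49565408735834526)) [ 0.00043568 -0.01498578]
```

View pics/push.png

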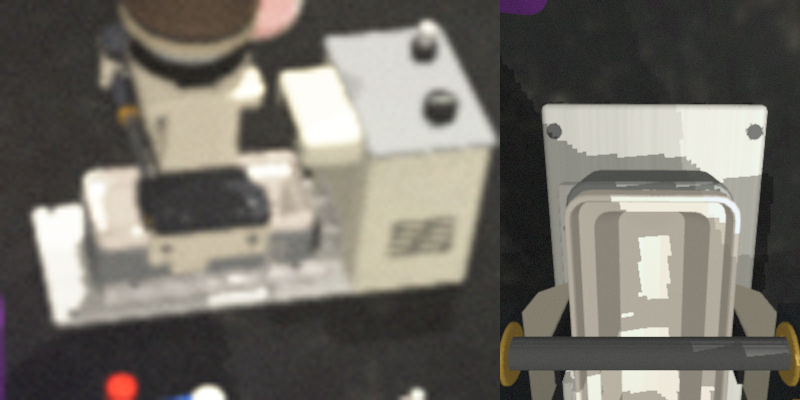

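```bash
python3 - <<'E'
from h import *
W=arm.get_image("wrist")
def P(x,y,z): w=O+EX*x+EN*y;return proj(W,(*w,z)).round(1)
print("deck front",P(-.11,0,.008),"seen row 105")
for c in(-.010,-.005,0,.003): print(c,"base rim front",P(c-.075,0,.048),"bottom",P(c-.075,0,.008),"collar top front",P(c-.073,0,.060))
print("sides at c=-.005: collar",P(-.05,-.031,.06),P(-.05,.031,.06),P(-.05,.032,.048))
o=arm.observe();print(o["force"],o["joints"].round(3))
E
```

```text
deck front [320.3 104.9] seen row 105
-0.01 base rim front [320.2 172.1] bottom [320.  161.5] collar top front [320.3 182.6]
-0.005 base rim front [320.1 185.8] bottom [319.9 172.3] collar top front [320.2 197.3]
0 base rim front [320.1 199.2] bottom [319.9 182.8] collar top front [320.1 211.7]
0.003 base rim front [320. 207.] bottom [319.8 189.1] collar top front [320.  220.2]
sides at c=-.005: collar [234.  273.4] [405.4 274.2] [401.2 262.3]
[-19.02711376   8.20461993  22.188465  ] [ 0.901  0.856 -0.929  1.714  0.798  1.007  1.113]
```

```bash
python3 - <<'E'
from h import *
g=cv2.cvtColor(cv2.imread("pics/wrist5.png"),6)
for c in(300,325,350): print(c,g[160:216,c].tolist())
E
```

```text
300 [146, 144, 146, 144, 142, 143, 142, 144, 145, 134, 98, 83, 79, 80, 80, 81, 79, 80, 76, 78, 80, 103, 119, 122, 140, 138, 105, 102, 106, 114, 127, 137, 139, 136, 149, 171, 204, 231, 240, 240, 236, 214, 215, 234, 234, 234, 235, 235, 234, 236, 234, 211, 169, 169, 169, 169]
325 [142, 142, 142, 140, 140, 140, 143, 139, 141, 128, 100, 81, 80, 79, 81, 81, 81, 79, 80, 81, 74, 98, 108, 99, 100, 100, 103, 107, 106, 123, 139, 136, 135, 137, 143, 167, 201, 230, 242, 242, 236, 216, 218, 235, 234, 235, 234, 234, 234, 235, 234, 211, 170, 168, 169, 168]
350 [146, 146, 147, 148, 146, 146, 148, 145, 147, 140, 110, 81, 80, 81, 79, 79, 82, 81, 78, 81, 78, 96, 117, 119, 135, 163, 151, 104, 102, 110, 122, 137, 135, 138, 148, 173, 201, 231, 242, 243, 242, 226, 218, 235, 235, 234, 234, 236, 235, 235, 235, 204, 129, 151, 167, 170]
```

The trough end is just at the bar (centre x ≈ -6 mm), but about 22 N of downward load is making it stick on the deck. I'll relieve that first.

carry_out(claw=[5, 5, 5], delta_pos=[[0, 0, -0.06], [0, 0, -0.06], [0, 0, 0]], angular=[[0, 0, 0], [0, 0, 0], [0, 0, 0]])

```text
clock: 24.7
position: [0.5688, -0.2492, 0.026]
ee_rot: [-0.205, -3.128, -0.002]
force: [-11.8, 8.5, 7.2]
width: 0.695
gripper_force: 30.0
```

```bash
python3 s.py
```

```text
pos [ 0.5688 -0.2492  0.026 ] yaw 3.0107685213024635 st [-0.0193 -0.0005] F st -12.86 6.84 7.2 [ 1.87  2.15 -0.24]
```

carry_out(claw=[5, 5, 5, 5, 5], delta_pos=[[-0.1, 0, -0.05], [-0.1, 0, -0.03], [-0.1, 0, -0.03], [0, 0, 0], [0, 0, 0]], angular=[[0, 0, 0], [0, 0, 0], [0, 0, 0], [0, 0, 0], [0, 0, 0]])

```text
clock: 25.2
position: [0.5717, -0.2496, 0.0263]
ee_rot: [-0.205, -3.127, -0.003]
force: [-7.8, 8.6, -0.5]
width: 0.697
gripper_force: 30.0
```

```bash
python3 s.py
```

```text
pos [ 0.5717 -0.2496  0.0263] yaw 3.010744603074724 st [-0.0164 -0.0005] F st -8.89 7.48 -0.54 [ 1.95  1.57 -0.25]
```

carry_out(claw=[5, 5, 5, 5, 5, 5], delta_pos=[[-0.1, 0, 0], [-0.1, 0, 0], [-0.1, 0, 0], [-0.1, 0, 0], [0, 0, 0], [0, 0, 0]], angular=[[0, 0, 0], [0, 0, 0], [0, 0, 0], [0, 0, 0], [0, 0, 0], [0, 0, 0]])

```text
clock: 25.8
position: [0.5739, -0.2499, 0.0262]
ee_rot: [-0.204, -3.124, -0.002]
force: [-14.9, 8.7, 5.7]
width: 0.699
gripper_force: 30.0
```

```bash
python3 s.py
```

```text
pos [ 0.5739 -0.2499  0.0262] yaw 3.0109323482538723 st [-0.0142 -0.0005] F st -15.94 6.62 5.74 [ 2.07  2.88 -0.3 ]
```

carry_out(claw=[5, 5, 5, 5], delta_pos=[[0, 0, 0], [-0.1, 0, -0.03], [0, -0.05, 0], [0, 0, 0]], angular=[[0, -0.01, 0], [0, 0, 0], [0, 0, 0], [0, 0, 0]])

```text
clock: 26.2
position: [0.574, -0.2499, 0.0261]
ee_rot: [-0.204, -3.132, -0.002]
force: [-16.6, 11.3, 5.7]
width: 0.696
gripper_force: 30.0
```

```bash
python3 s.py; python3 - <<'E'
from h import *
from scipy.spatial.transform import Rotation as R
print(R.from_rotvec(arm.observe()["ee_rot"]).as_matrix()[:,2])
W=arm.get_image("wrist");save(W,"w6.png");g=cv2.cvtColor(W["frame"],7)
def P(x,y,z): w=O+EX*x+EN*y;return proj(W,(*w,z)).round(1)
print("deck front",P(-.11,0,.008))
for c in(-.003,0,.003): print(c,"bottom",P(c-.075,0,.008),"rim",P(c-.075,0,.048),"collar",P(c-.073,0,.060))
for c in(310,325): print(g[165:230,c].tolist())
print(g[98:112,325].tolist())
E
```

```text
pos [ 0.574  -0.2499  0.0261] yaw 3.0112414247389037 st [-0.0141 -0.0005] F st -17.96 8.97 5.71 [ 2.42  3.5  -0.29]
[-0.00234822  0.00169596 -0.9999958 ]
deck front [320.5  90.6]
-0.003 bottom [320.  163.8] rim [320.4 175.7] collar [320.5 186.6]
0 bottom [320.  170.2] rim [320.4 183.8] collar [320.5 195.4]
0.003 bottom [320.  176.6] rim [320.3 191.9] collar [320.4 204.1]
[144, 144, 139, 144, 123, 90, 80, 80, 78, 81, 76, 79, 79, 78, 81, 78, 97, 115, 122, 134, 129, 103, 105, 102, 108, 123, 136, 137, 136, 141, 166, 190, 223, 240, 241, 240, 224, 219, 233, 233, 233, 233, 232, 233, 233, 234, 216, 178, 167, 168, 168, 168, 168, 167, 167, 167, 168, 166, 168, 169, 168, 169, 168, 170, 169]
[141, 141, 142, 140, 122, 87, 79, 79, 79, 77, 80, 80, 78, 81, 78, 81, 97, 113, 109, 99, 100, 104, 103, 106, 138, 151, 137, 135, 135, 134, 149, 170, 218, 241, 242, 241, 223, 217, 234, 233, 232, 234, 233, 234, 233, 233, 214, 178, 168, 166, 167, 168, 168, 166, 167, 169, 167, 167, 167, 166, 165, 167, 167, 166, 169]
[212, 211, 211, 211, 211, 212, 210, 210, 212, 212, 210, 210, 211, 211]
```

carry_out(claw=[5, 5, 5, 5], delta_pos=[[-0.1, 0, -0.03], [-0.1, 0, -0.03], [0, 0, 0], [0, 0, 0]], angular=[[0, 0, 0], [0, 0, 0], [0, 0, 0], [0, 0, 0]])

```text
clock: 26.65
position: [0.574, -0.2499, 0.0261]
ee_rot: [-0.204, -3.129, -0.002]
force: [-22.4, 11.7, 7.0]
width: 0.695
gripper_force: 30.0
```

```bash
python3 s.py; python3 - <<'E'
from h import *
from scipy.spatial.transform import Rotation as R
print(R.from_rotvec(arm.observe()["ee_rot"]).as_matrix()[:,2])
W=arm.get_image("wrist");g=cv2.cvtColor(W["frame"],7).astype(float);g=cv2.blur(g,(15,1))
def P(x,y,z): w=O+EX*x+EN*y;return proj(W,(*w,z)).round(1)
print("deck",P(-.11,0,.008),[(c,80+int(np.diff(g[80:100,c]).argmax())) for c in(290,320,350)])
print("bottom c=0",P(-.075,0,.008),[(c,160+int(np.diff(g[160:180,c]).argmin())) for c in(300,320,340)])
E
```

```text
pos [ 0.574  -0.2499  0.0261] yaw 3.0113424868776764 st [-0.0141 -0.0005] F st -23.78 8.53 6.99 [ 2.62  4.67 -0.34]
[-0.00620726  0.00190961 -0.99997891]
deck [320.5  90.8] [(290, 89), (320, 89), (350, 89)]
bottom c=0 [320.  170.3] [(300, 169), (320, 169), (340, 169)]
```

The bar is on its solid stop: 6 N more push gave no movement, and the images put the trough centre at x ≈ 0. It's also bearing on the fence with about 8 N. I'll let it settle and hand in.

carry_out(claw=[5, 5, 5, 5, 5], delta_pos=[[0, 0, 0], [0, 0, 0], [0, 0, 0], [0, 0, 0], [0, 0, 0]], angular=[[0, -0.004, 0], [0, 0, 0], [0, 0, 0], [0, 0, 0], [0, 0, 0]])

```text
clock: 27.2
position: [0.5741, -0.2499, 0.0261]
ee_rot: [-0.204, -3.133, -0.002]
force: [-21.8, 12.0, 6.5]
width: 0.701
gripper_force: 30.0
```

```bash
python3 s.py; python3 -c "
from cell import arm
print(arm.sign_off())"
```

```text
pos [ 0.5741 -0.2499  0.0261] yaw 3.0113612011359425 st [-0.014  -0.0005] F st -23.19 8.89 6.53 [ 2.63  4.77 -0.37]
the job is handed in; nothing more can be done
None
```

I nested the liner in the base, moved the lined trough to the dispenser, and handed the job in at 27.2 s with the gripper still pressing it against the start bar's solid stop and the side fence; no verdict came back.

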